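# Dock the parts tray on its presence switch and tip the blocks into it

### The arm

A 6-joint arm with a two-finger parallel gripper is mounted at the origin on a cart in front of the work surface, level with it; the furniture and walls round the work are solid. World frame = base frame: x ahead of the robot, y to its left, z up, the work surface at z = 0. Lengths are in m, angles in rad, forces in N, time in s.
With the tool pointing down it reaches from about 0.3 to 0.875 m from the base axis. Payload 6.4 kg.
Tool frame: the origin (TCP) lies at the very end of the fingers, on their centre line; the grasp point (between the pads) lies 19 mm behind it; z points along the fingers, y is the line along which they close (so a half turn about z gives the same grasp; the last joint's range is limited). The gripper opens to 85 mm and grips with 20 to 120 N. Pads are 22 mm wide; open, the fingers measure 114 mm over their backs; the gripper's body (76 mm by 85 mm) begins 54 mm behind the grasp point. The pads swing forward as they close: fully open they stand 13 mm farther back than shut.
Start: joints at [0.947, 0.181, 1.607, -0, 1.354, -0.206], TCP at [0.233, 0.526, 0.231] pointing down, gripper open.
Joint ranges: [-2.99, 2.99], [-0.89, 2.07], [0.3, 2.58], [-1.14, 4.28], [0, 2.63], [-3.12, 3.12]. Speed limits (rad/s): [2.57, 2.57, 3.01, 3.14, 3.14, 3.14].

### API

Orientations are given as a unit quaternion [x, y, z, w].
In Python, from bench import manip, imaging, workorder gives the robot as it stands.
- The arm moves only by the shell command python3 -m jog 'ROWS'. ROWS is JSON, a list of rows, each a list of 7 numbers: the closure in counts, from 0 (fully open) to 255 (shut), then the shift along the tool's x, y, z in m, then the turn, a rotation vector about the tool's x, y, z in degrees. In form: [[gripper, tx, ty, tz, ax, ay, az], ...]. A call has 1 to 10 rows; each row shifts and turns the commanded pose from where the row before left it, along the tool's axes as they then stand; what a row does not reach is not made up. A row lasts 1/10 s, in which the tool goes at most 50 mm and 8.59 degrees, less where a joint would pass 70% of its speed; a pose out of reach is approached as far as the arm can. A call with a gripper value outside its range is refused whole. The fingers move at their own pace and stop on an object; the grip force is fixed at half the most. Time passes only in rows, so rows that do not move let the fingers close. It gives the time, the measured TCP pose, the force, the opening and the grip force at its end, in the units of the state.
- manip.sense(): the state, without advancing time (a new reading comes with each control period).
- imaging.grab_frame(name): name is "scene" or "top" or "wrist"; returns a dict with "image" (480x640x3 uint8, red, green, blue), "fx", "fy", "cx", "cy" (pixels), "k1" (the pictures are not rectified: a ray, as slopes to the right and down, at radius r is drawn at 1 + k1 r^2 times it, then the intrinsics apply), "xyz" and "orientation" of the camera in the world. Camera axes: x right, y up, looking along -z (the intrinsics and any distortion apply to the point x, -y, -z); pixel columns grow to the right and rows downward; lengths in m; the calibration is good to about 2 mm. A picture is of the moment at which its call begins. There is no depth.
- workorder.close_job(): hands the job in; it is judged then, once.
The state is a dict: "t": time; "joint_positions": joint angles; "qvel": joint speeds; "joint_torque": joint torques, N m; "ee_pos": TCP position; "eef_rot": TCP orientation; "ft_force": force on the tool from outside, world axes, zero at the start; "torque": the same for the moment, N m; "opening": opening from 0.0 (shut) to 1.0 (fully open); "gripper_force": force on a finger pad.
Only numpy, scipy, OpenCV 4.12 (cv2) and the standard library are available. Lean on these libraries where they do the work, as an engineer would, in place of code of your own. Each camera call takes 0.05 s, during which the arm holds its last target. There are 200 camera calls.

### The job

First slide the black parts tray along the deck (do not lift it) until its long side lies against the fence and its end is fully home against the end stops, so that its edge presses the limit-switch lever; only then push the gate of the tipping trough fully open by its pin, and press the trough's tab down and hold it until both small blocks have slid out into the tray. Then let the trough come back level and push the gate fully shut again, leaving the tray on the switch with both blocks in it and the things round about undisturbed. Never tip the trough while the switch is not pressed.

Things in the scene. Friction and masses are not known exactly. Their poses are not given: they have to be found in the camera images.
- station: Unloading station, aluminium and grey, fixed, a little turned. Its flat grey deck is 6 mm thick; heights are given above the deck. Origin on the deck, where the tray's centre stands when fully home; +x away from the robot, +y to its left; deck x -100 to +52, y -130 to +230 mm. Switch housing (30 high) behind the right end stops, tipping trough on two brackets (100 high) behind the fence.
- fence_end (a point): Left-hand end of the top near edge of the fence, a bar 12 mm high and 8 thick. Its near face is at station x +42 mm and runs along y from +220 to -90. On the near side of the fence nothing overhangs the deck but the trough's mouth, gate and tab, 80 mm up.
- end_stop (a point): On the front face (station y -62 mm), top edge, of the far one of two end-stop blocks, 16 mm high (station x +29 to +51 and -55 to -41); the switch lever is between them.
- tray: Shallow black open parts tray of slick plastic (slides easily), 0.25 to 0.5 kg, loose on the deck before the fence, left of its home. Walls 22 mm high, 3 thick, 84 x 124 outside (96 x 136 over the lip), floor 2. Origin: centre of underside; x its short way, y its long way. Home: origin at the station's origin, long wall along the fence, -y (right) end against the stops.
- switch_lever (a joint): Limit-switch lever, a 50 mm steel blade with end roller swinging level on an upright hinge (station x +18, y -70 mm, height 11). 0 = free, roller in front of the stops, first touched with the tray 20 mm short of home. Grows (rad) as the tray's end pushes it: about 0.43 when home, limit 0.55; switch made above 0.34 (tray within 4 mm of home). Spring under 0.4 N, too weak to move the tray.
- lever_roller (a point): Axis of the roller (9 mm across, 10 high) at the lever's free end.
- trough (a joint): Tipping trough: smooth aluminium channel along station x, 158 mm long, 50 wide (centre at station y -20), walls 22 high, floor 86 above the deck, mouth at the near end (station x +13). 0 = level; grows (rad) as the mouth goes down; stop at 0.70 with the mouth just above the tray, inside its far wall. Needs about 4 to 7 N on the press tab; a spring brings it back level in about a second.
- axle (a point): Middle of the trough's cross axle (along station y), at floor height of the trough: station x +91, y -20 mm, height 86.
- press_tab (a point): On the top face of the ribbed press tab, 20 mm out from the trough: a plate 40 (x) x 35 mm sticking out from the right (-y) wall of the trough near its mouth; when level at station x +39, y -65 mm, 108 above the deck. It moves almost straight down, 38 mm, to the stop.
- gate (a joint): Gate closing the trough's mouth: steel plate that slides sideways toward station +y (left), carried by the trough. 0 = shut, 0.048 m = fully open (a stop at each end); stays where it is left, about 0.6 N to slide.
- gate_pin (a point): Point on the axis of the gate's upright black pin (10 mm thick), 10 mm below its top; shut and level it is at station x +19, y -20 mm, height 131; the bare pin spans heights 111 to 141, the trough's walls below reach 108.
- block_a: Small drilled plastic block, 18 x 26 x 12 mm, lying in the trough. Origin: centre of its underside.
- block_b: A second block of the same kind in the trough, the same size.
- loupe: Bystander, to be left alone: black tapered eyepiece loupe standing on the bench, 36 mm across, 36 high. Origin: centre of its underside.
- lens_cap: Bystander, to be left alone: flat black round cap, 51 mm across, 10 high. Origin: centre of its underside.
- white_puck: Bystander, to be left alone: flat white round puck, 54 mm across, 14 high. Origin: centre of its underside.
- dongle: Bystander, to be left alone: blue stick-shaped dongle, 18 x 48 x 12 mm, on the deck. Origin: centre of its underside.
There are look-alikes about, which are no part of the job. What is meant by the tray is not green, and is the larger of those in its own colour.

How it is judged:
On the way, in this order (a step that is already met when the one before it is completed fails the run):
1. the tray is home along the fence and its edge presses the switch lever, gate still shut (value of joint switch_lever above 0.34 rad and x of tray in the frame of station between -0.01 and 0.008 m and angle between the y axis of tray and the y axis of station, either way round below 0.1 rad and value of joint gate below 0.02 m), for 0.2 s.
2. the gate is open, the tray still on the switch (value of joint switch_lever above 0.34 rad and x of tray in the frame of station between -0.01 and 0.008 m and angle between the y axis of tray and the y axis of station, either way round below 0.1 rad and value of joint gate above 0.042 m), for 0.1 s.
3. the trough is tipped and both blocks have slid into the tray, which is still on the switch (value of joint switch_lever above 0.34 rad and x of tray in the frame of station between -0.01 and 0.008 m and angle between the y axis of tray and the y axis of station, either way round below 0.1 rad and x of block_a in the frame of tray between -0.04 and 0.04 m and y of block_a in the frame of tray between -0.06 and 0.06 m and z of block_a in the frame of tray between -0.005 and 0.032 m and x of block_b in the frame of tray between -0.04 and 0.04 m and y of block_b in the frame of tray between -0.06 and 0.06 m and z of block_b in the frame of tray between -0.005 and 0.032 m and value of joint trough above 0.25 rad), for 0.1 s.
At the end, for the whole second after the job is handed in: The tray lies along the fence (origin within -10 to +8 mm of home across the fence, turned under 0.1 rad), its end pressing the switch lever beyond 0.34 rad; both blocks lie in the tray at rest; the trough is level (under 0.05 rad) and the gate shut (within 6 mm) (value of joint switch_lever above 0.34 rad and x of tray in the frame of station between -0.01 and 0.008 m and angle between the y axis of tray and the y axis of station, either way round below 0.1 rad and x of block_a in the frame of tray between -0.04 and 0.04 m and y of block_a in the frame of tray between -0.06 and 0.06 m and z of block_a in the frame of tray between -0.005 and 0.032 m and x of block_b in the frame of tray between -0.04 and 0.04 m and y of block_b in the frame of tray between -0.06 and 0.06 m and z of block_b in the frame of tray between -0.005 and 0.032 m and linear speed of each of tray, block_a, block_b below 0.02 m/s and value of joint trough below 0.05 rad and value of joint gate below 0.006 m); the robot touches nothing.
It fails at once if the trough is tipped (beyond 0.2 rad) while the switch is not pressed (lever below 0.30 rad) (value of joint trough above 0.2 rad and value of joint switch_lever below 0.3 rad).
It fails at once if the tray is lifted more than 15 mm off the deck (height (world z) of tray above 0.021 m).
It fails at once if a bystander is moved more than 20 mm (distance of any of loupe, lens_cap, white_puck, dongle from where it was at the start of the episode above 0.02 m).
It also fails if it takes over 66 s, if anything falls off the work surface, if the arm or the gripper's body presses on something with over 40 N, if the wrist force passes 120 N, or if a joint passes its speed limit or range.

## Working session

There is one attempt and no reset: what is moved stays moved. The work goes in short steps, Python scripts to look and compute and a shell command to move; the robot and the scene stay as the last step left them, time stands still between calls to the robot, and variables do not carry over. Pictures are saved under pics/ and viewed, at most 10 in all, crops included, and the job is handed in when it is done.

```bash
mkdir -p pics
cat > h.py <<'E'
import numpy as np, cv2
from scipy.spatial.transform import Rotation as R
from bench import manip, imaging
def grab(n,fn=None):
    f=imaging.grab_frame(n)
    if fn: cv2.imwrite('pics/'+fn,f['image'][:,:,::-1])
    return f
def pix2plane(f,u,v,z):
    d=np.array([(u-f['cx'])/f['fx'],(v-f['cy'])/f['fy']]); s=d.copy()
    for _ in range(20): s=d/(1+f['k1']*(s@s))
    r=R.from_quat(f['orientation']).apply([s[0],-s[1],-1.])
    o=np.array(f['xyz']); return o+r*(z-o[2])/r[2]
def proj(f,p):
    q=R.from_quat(f['orientation']).inv().apply(np.array(p)-f['xyz'])
    s=np.array([q[0],-q[1]])/-q[2]; s=s*(1+f['k1']*(s@s))
    return s[0]*f['fx']+f['cx'],s[1]*f['fy']+f['cy']
E
python3 - <<'E'
from h import *
import pickle
a={n:grab(n,n+'0.png') for n in('top','scene')}
pickle.dump(a,open('f0.pkl','wb'))
for n in a: print(n,a[n]['xyz'],a[n]['orientation'],a[n]['fx'],a[n]['k1'])
print(manip.sense())
E
```

```text
top [ 0.44647649 -0.22182949  1.76081433] [ 0.03125536 -0.04186094 -0.69824789  0.71394723] 554.1394724855965 -0.04584851933042752
scene [-0.0864595  -0.81187378  1.06459865] [ 0.33321278 -0.16734428 -0.39744979  0.83845024] 457.1256594842407 -0.08823788548777393
{'t': 0.1, 'joint_positions': array([ 9.46709894e-01,  1.81490064e-01,  1.60789458e+00,  2.24224018e-05,
        1.35381641e+00, -2.06320900e-01]), 'qvel': array([ 0.00094774, -0.00118661, -0.00353821,  0.001555  ,  0.00031644,
        0.0002038 ]), 'joint_torque': array([ 7.86772907e-04, -4.45871472e+01, -3.52242029e+01, -2.19218978e-04,
        4.08667984e-03, -2.46593248e-05]), 'ee_pos': array([0.23298141, 0.52514338, 0.23046763]), 'eef_rot': array([ 2.07369384e-01,  9.78262384e-01, -7.31455717e-04, -3.34411854e-04]), 'ft_force': array([-1.00487814,  0.40636605, -0.06807675]), 'torque': array([ 0.02911591,  0.00081177, -0.02335817]), 'gripper_force': 0.0, 'opening': 1.0008662076231896}
```

View pics/top0.png

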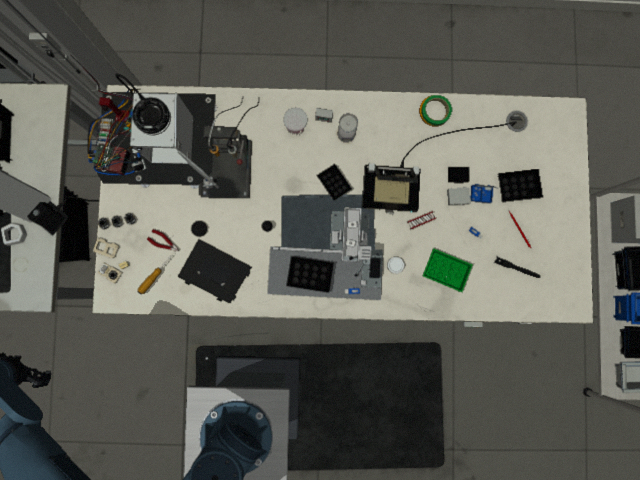

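View pics/scene0.png

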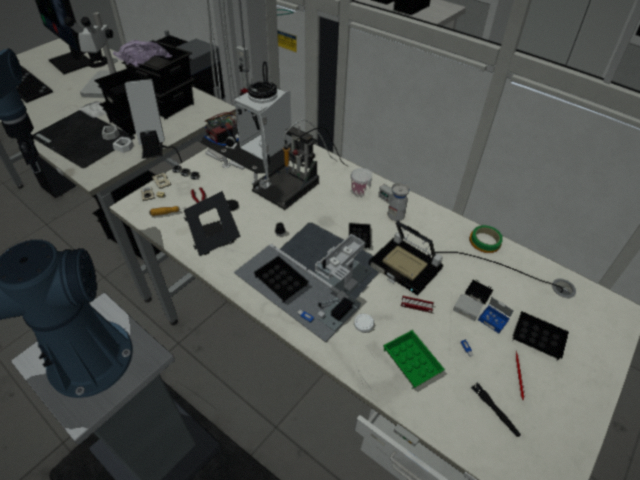

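Top image: black trays at (311,273) on the deck, (335,181) smaller behind it, and (521,185) far right. The green one at (447,268) is excluded. The deck one fits: it lies before the fence, left of home, at about 96x136 mm. I'll confirm it in a crop.

Run:
```python
import pickle,cv2
a=pickle.load(open('f0.pkl','rb'))
c=a['top']['image'][185:310,260:420,::-1]
cv2.imwrite('pics/crop1.png',cv2.resize(c,None,fx=5,fy=4.8,interpolation=cv2.INTER_CUBIC)*1)
```

```text
(no output)
```

View pics/crop1.png

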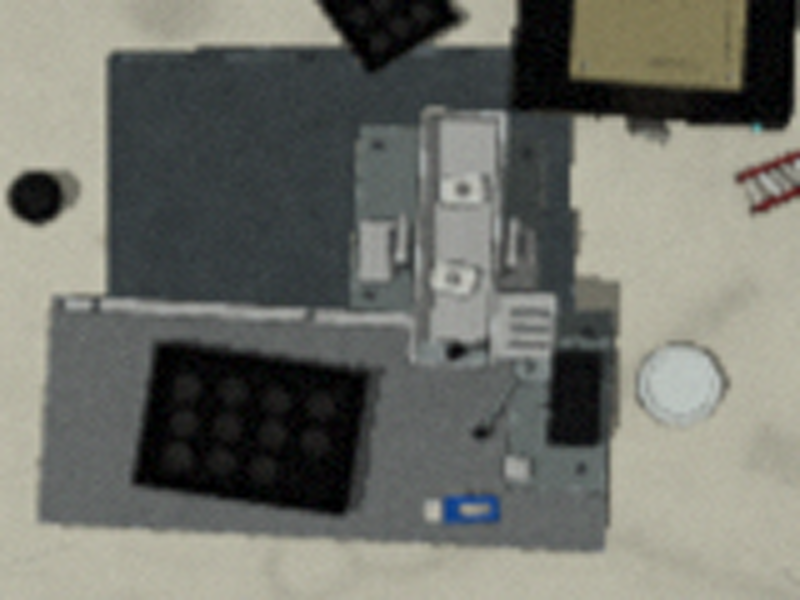

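The crop confirms the tray at crop (252,428), with 12 pockets and the right size. The station shows the fence near edge from (60,303), the roller at (481,432), pin at (455,350), tab at (525,325) and dongle at (465,508).

```bash
cat >> h.py <<'E'
def crop(u,v): return 260+(u+.5)/5-.5,185+(v+.5)/4.8-.5
def station_fit(pts):  # (world xy, station xy) -> yaw, t
    W=np.array([p[0][:2] for p in pts]);S=np.array([p[1] for p in pts])/1000.
    w,s=W-W.mean(0),S-S.mean(0)
    th=np.arctan2((s[:,0]*w[:,1]-s[:,1]*w[:,0]).sum(),(s*w).sum())
    c,sn=np.cos(th),np.sin(th);M=np.array([[c,-sn],[sn,c]])
    t=W.mean(0)-M@S.mean(0); print('resid mm',np.round(1000*(W-(S@M.T+t)),1).tolist()); return th,t,M
E
python3 - <<'E'
from h import *
import pickle
f=pickle.load(open('f0.pkl','rb'))['top']
L=[((38,521),(-100,230),0),((606,548),(-100,-130),0),((455,349),(19,-20),141),((525,328),(39,-65),108),((481,432),None,11),((62,303),(42,220),12)]
L=[(pix2plane(f,*crop(*a),.006+h/1000),s) for a,s,h in L]
th,t,M=station_fit([x for x in L if x[1] is not None]); print('yaw',th,'t',t)
np.savez('st.npz',th=th,t=t)
inv=lambda p:np.round(1000*M.T@(p[:2]-t),1)
print('roller',inv(L[4][0]))
for n,u,v,h in[('tTL',155,343,22),('tTR',372,371,22),('tBR',345,515,22),('tBL',134,484,22),('dongle a',425,500,12),('dongle b',498,497,12),('d c',498,523,12)]: print(n,inv(pix2plane(f,*crop(u,v),.006+h/1000)))
s=manip.sense();Rm=R.from_quat(s['eef_rot']).as_matrix();print(Rm.round(3)); print('TCP st',inv(s['ee_pos']))
E
```

```text
resid mm [[0.5, -2.3], [2.2, -1.0], [-1.0, 0.4], [-3.3, 2.1], [1.7, 0.7]]
yaw -0.032597429436231194 t [ 0.5391575  -0.31547141]
roller [-26.4 -47.5]
tTL [ 19.9 160.2]
tTR [ 9.2 23.6]
tBR [-85.2  35.5]
tBL [-72.3 167.9]
dongle a [-72.7 -14.4]
dongle b [-68.3 -60.1]
d c [-85.2 -60.9]
[[-0.914  0.406 -0.001]
 [ 0.406  0.914 -0.001]
 [ 0.    -0.002 -1.   ]]
TCP st [-333.4  830.2]
```

```bash
cat >> h.py <<'E'
def st():
    d=np.load('st.npz');th=float(d['th']);M=np.array([[np.cos(th),-np.sin(th)],[np.sin(th),np.cos(th)]])
    return th,d['t'],M
def where():
    th,t,M=st();s=manip.sense();Rm=R.from_quat(s['eef_rot']).as_matrix()
    p=1000*M.T@(s['ee_pos'][:2]-t);F=M.T@s['ft_force'][:2]
    print('t%.2f st x%.1f y%.1f h%.1f F %.1f %.1f %.1f'%(s['t'],*p,1000*s['ee_pos'][2]-6,*F,s['ft_force'][2]),'yaw err',round(np.degrees(np.arctan2(Rm[1,1],Rm[0,1])-th)-90,2),'tilt',Rm[:2,2].round(4),'open %.2f'%s['opening'])
E
echo 'from h import *;where()' > w.py
python3 -m jog '[[255,0,0,0,0,0,-7.4],[255,0,0,0,0,0,-7.4],[255,0,0,0,0,0,-7.3],[255,-0.014,-0.04,0,0,0,0],[255,-0.014,-0.049,0,0,0,0],[255,-0.014,-0.049,0,0,0,0],[255,-0.014,-0.049,0,0,0,0],[255,-0.014,-0.049,0,0,0,0],[255,-0.014,-0.049,0,0,0,0],[255,-0.014,-0.049,0,0,0,0]]' && python3 w.py
python3 -m jog '[[255,-0.014,-0.049,0,0,0,0],[255,-0.014,-0.049,0,0,0,0],[255,-0.014,-0.049,0,0,0,0],[255,-0.014,-0.049,0,0,0,0],[255,-0.014,-0.049,0,0,0,0],[255,-0.014,-0.049,0,0,0,0],[255,-0.014,-0.049,0,0,0,0],[255,0,0,0.03,0,0,0],[255,0,0,0.03,0,0,0],[255,0,0,0,0,0,0]]' && python3 w.py
```

```text
t: 1.1
ee_pos: [0.3188, 0.1924, 0.2311]
eef_rot: [0.016, 1.0, -0.0, 0.0]
ft_force: [1.1, -1.3, -0.7]
opening: -0.002
gripper_force: 0.0
t1.10 st x-236.8 y500.5 h225.1 F 1.2 -1.2 -0.7 yaw err 0.08 tilt [ 0.0003 -0.    ] open -0.00
t: 2.1
ee_pos: [0.4015, -0.1438, 0.1673]
eef_rot: [0.017, 1.0, 0.003, -0.004]
ft_force: [-0.4, -0.0, 0.1]
opening: 0.002
gripper_force: 0.0
t2.10 st x-143.2 y167.1 h161.3 F -0.4 -0.0 0.1 yaw err -0.04 tilt [-0.0072  0.0052] open 0.00
```

```bash
python3 -m jog '[[255,-0.01,-0.04,0,0,0,0],[255,-0.01,-0.037,0.03,0,0,0],[255,0,0,0.045,0,0,0],[255,0,0,0.045,0,0,0],[255,0,0,0.03,0,0,0],[255,0,0,0,0,0,0]]' && python3 w.py
python3 -m jog '[[255,-0.008,0,0,0,0,0],[255,-0.008,0,0,0,0,0],[255,-0.008,0,0,0,0,0],[255,-0.008,0,0,0,0,0],[255,-0.008,0,0,0,0,0],[255,-0.006,0,0,0,0,0],[255,0,0,0,0,0,0]]' && python3 w.py
```

```text
t: 2.7
ee_pos: [0.4197, -0.2206, 0.0186]
eef_rot: [0.016, 1.0, 0.003, -0.003]
ft_force: [0.2, 1.2, -0.1]
opening: 0.003
gripper_force: 0.0
t2.70 st x-122.5 y91.0 h12.6 F 0.1 1.2 -0.1 yaw err 0.05 tilt [-0.0058  0.0052] open 0.00
t: 3.4
ee_pos: [0.4689, -0.2245, 0.0215]
eef_rot: [0.016, 1.0, -0.0, 0.0]
ft_force: [-0.1, -0.1, -0.1]
opening: 0.0
gripper_force: 0.0
t3.40 st x-73.1 y88.6 h15.5 F -0.1 -0.1 -0.1 yaw err 0.06 tilt [ 0.0008 -0.0004] open 0.00
```

```bash
python3 -m jog '[[255,-0.005,0,0.002,0,0,0],[255,-0.004,0,0.002,0,0,0],[255,-0.003,0,0,0,0,0],[255,0,0,0,0,0,0]]' && python3 w.py
python3 -m jog '[[255,-0.002,0,0,0,0,0],[255,-0.002,0,0,0,0,0],[255,0,0,0,0,0,0]]'
python3 - <<'E'
from h import *
import pickle
where();f=grab('top');pickle.dump(f,open('f1.pkl','wb'))
c=f['image'][185:310,260:420,::-1]
cv2.imwrite('pics/crop2.png',cv2.resize(c,None,fx=5,fy=4.8,interpolation=cv2.INTER_CUBIC))
E
```

```text
t: 3.8
ee_pos: [0.4802, -0.2247, 0.0171]
eef_rot: [0.016, 1.0, 0.0, 0.0]
ft_force: [0.7, -0.2, 0.3]
opening: -0.005
gripper_force: 0.0
t3.80 st x-61.9 y88.8 h11.1 F 0.7 -0.2 0.3 yaw err 0.03 tilt [0.0001 0.0001] open -0.01
t: 4.1
ee_pos: [0.4842, -0.2249, 0.0174]
eef_rot: [0.016, 1.0, -0.0, 0.0]
ft_force: [0.0, -0.5, 0.1]
opening: -0.001
gripper_force: 0.0
t4.10 st x-57.9 y88.7 h11.4 F 0.0 -0.5 0.1 yaw err 0.03 tilt [ 0.0003 -0.0002] open -0.00
```

View pics/crop2.png

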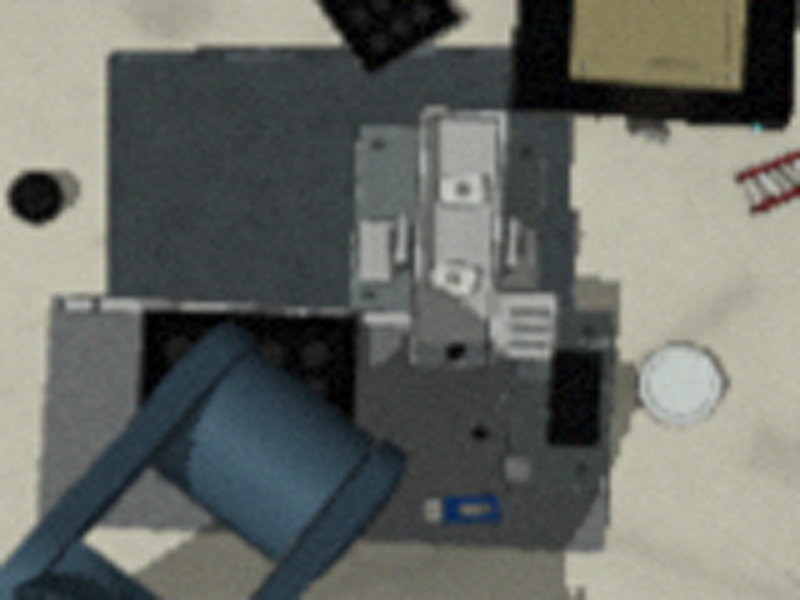

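The tray's far edge, at crop (145,312)–(355,315), now lies at the fence and is nearly parallel to it. I'll push a little more until force shows.

```bash
python3 - <<'E'
from h import *
import pickle
f=pickle.load(open('f1.pkl','rb'));th,t,M=st()
for c in [(145,312),(355,315),(357,400)]: print((1000*M.T@(pix2plane(f,*crop(*c),.028)[:2]-t)).round(1))
E
python3 -m jog '[[255,-0.002,0,0,0,0,0],[255,-0.002,0,0,0,0,0],[255,0,0,0,0,0,0]]' && python3 w.py
python3 -m jog '[[255,-0.001,0,0,0,0,0],[255,-0.001,0,0,0,0,0],[255,0,0,0,0,0,0]]' && python3 w.py
```

```text
[ 39.8 167.7]
[45.2 36.1]
[-10.3  32. ]
t: 4.45
ee_pos: [0.4864, -0.2244, 0.0169]
eef_rot: [0.016, 1.0, 0.001, -0.002]
ft_force: [-7.4, 0.1, 2.8]
opening: -0.002
gripper_force: 3.4
t4.45 st x-55.7 y89.3 h10.9 F -7.4 -0.2 2.8 yaw err 0.06 tilt [-0.0036  0.0014] open -0.00
t: 4.75
ee_pos: [0.4865, -0.2242, 0.0165]
eef_rot: [0.016, 1.0, 0.001, -0.004]
ft_force: [-14.0, -0.7, 6.5]
opening: 0.002
gripper_force: 7.0
t4.75 st x-55.6 y89.5 h10.5 F -14.0 -1.2 6.5 yaw err 0.08 tilt [-0.0076  0.0024] open 0.00
```

```bash
python3 -m jog '[[255,0.015,0,0,0,0,0],[255,0.015,0,0,0,0,0],[255,0,0.03,-0.03,0,0,0],[255,0,0.045,-0.01,0,0,0],[255,-0.04,0.042,0,0,0,0],[255,-0.037,0,0.02,0,0,0],[255,0,0,0.02,0,0,0],[255,0,0,0,0,0,0]]' && python3 w.py
```

```text
t: 5.55
ee_pos: [0.5339, -0.1139, 0.015]
eef_rot: [0.015, 1.0, 0.001, -0.002]
ft_force: [-0.1, 0.0, -1.6]
opening: 0.001
gripper_force: 0.0
t5.55 st x-11.8 y201.3 h9.0 F -0.1 0.0 -1.6 yaw err 0.1 tilt [-0.0037  0.0018] open 0.00
```

```bash
python3 -m jog '[[255,0,-0.012,0,0,0,0],[255,0,-0.01,0,0,0,0],[255,0,-0.01,0,0,0,0],[255,0,-0.01,0,0,0,0],[255,0,-0.01,0,0,0,0],[255,0,-0.01,0,0,0,0],[255,0,-0.01,0,0,0,0],[255,0,-0.01,0,0,0,0],[255,0,-0.01,0,0,0,0],[255,0,-0.006,0,0,0,0]]' && python3 w.py
python3 -m jog '[[255,0,-0.005,0,0,0,0],[255,0,-0.005,0,0,0,0],[255,0,-0.003,0,0,0,0],[255,0,0,0,0,0,0]]' && python3 w.py
```

```text
t: 6.55
ee_pos: [0.5318, -0.2143, 0.0172]
eef_rot: [0.016, 1.0, -0.0, 0.0]
ft_force: [-0.2, 2.6, 1.8]
opening: 0.0
gripper_force: 1.2
t6.55 st x-10.7 y100.9 h11.2 F -0.3 2.6 1.8 yaw err 0.0 tilt [ 0.     -0.0002] open 0.00
t: 6.95
ee_pos: [0.5313, -0.2266, 0.0172]
eef_rot: [0.016, 1.0, -0.0, -0.0]
ft_force: [-0.6, -0.0, 0.5]
opening: -0.001
gripper_force: 0.0
t6.95 st x-10.7 y88.6 h11.2 F -0.6 -0.0 0.5 yaw err 0.02 tilt [-0.     -0.0004] open -0.00
```

```bash
python3 -m jog '[[255,0,-0.003,0,0,0,0],[255,0,-0.003,0,0,0,0],[255,0,0,0,0,0,0]]' && python3 w.py
python3 -m jog '[[255,0,-0.002,0,0,0,0],[255,0,-0.001,0,0,0,0],[255,0,0,0,0,0,0]]' && python3 w.py
```

```text
t: 7.25
ee_pos: [0.5312, -0.2325, 0.0172]
eef_rot: [0.016, 1.0, -0.0, -0.0]
ft_force: [0.2, -0.3, -0.6]
opening: 0.001
gripper_force: 0.1
t7.25 st x-10.7 y82.7 h11.2 F 0.2 -0.3 -0.6 yaw err 0.03 tilt [-0.0001 -0.0003] open 0.00
t: 7.55
ee_pos: [0.5311, -0.2353, 0.0172]
eef_rot: [0.016, 1.0, -0.0, -0.0]
ft_force: [0.6, 0.9, -0.3]
opening: 0.002
gripper_force: 0.2
t7.55 st x-10.7 y79.9 h11.2 F 0.6 0.9 -0.3 yaw err 0.03 tilt [-0.     -0.0001] open 0.00
```

```bash
python3 -m jog '[[255,0,-0.002,0,0,0,0],[255,0,-0.001,0,0,0,0],[255,0,0,0,0,0,0]]' && python3 w.py
python3 -m jog '[[255,0,-0.002,0,0,0,0],[255,0,-0.001,0,0,0,0],[255,0,0,0,0,0,0]]' && python3 w.py
```

```text
t: 7.85
ee_pos: [0.531, -0.2384, 0.0173]
eef_rot: [0.016, 1.0, -0.0, 0.0]
ft_force: [0.2, 0.2, -0.0]
opening: -0.007
gripper_force: 0.3
t7.85 st x-10.6 y76.8 h11.3 F 0.2 0.2 -0.0 yaw err 0.02 tilt [ 0.0001 -0.0002] open -0.01
t: 8.15
ee_pos: [0.5307, -0.2406, 0.0172]
eef_rot: [0.016, 1.0, 0.001, -0.0]
ft_force: [-0.8, 3.6, 2.0]
opening: 0.003
gripper_force: 2.3
t8.15 st x-10.9 y74.5 h11.2 F -0.9 3.6 2.0 yaw err 0.03 tilt [-0.0006  0.0011] open 0.00
```

```bash
python3 -m jog '[[255,0,-0.001,0,0,0,0],[255,0,-0.001,0,0,0,0],[255,0,0,0,0,0,0]]' && python3 w.py
python3 -m jog '[[255,0,0.015,0,0,0,0],[255,0,0.03,0,0,0,0],[255,0,0.01,-0.05,0,0,0],[255,0,0,-0.05,0,0,0],[255,0,0,-0.04,0,0,0],[255,0,0,0,0,0,0]]'
python3 - <<'E'
from h import *
import pickle
where();f=grab('top');pickle.dump(f,open('f2.pkl','wb'))
c=f['image'][185:310,260:420,::-1]
cv2.imwrite('pics/crop3.png',cv2.resize(c,None,fx=5,fy=4.8,interpolation=cv2.INTER_CUBIC))
E
```

```text
t: 8.45
ee_pos: [0.5303, -0.2411, 0.0171]
eef_rot: [0.016, 1.0, 0.002, -0.001]
ft_force: [-1.7, 10.6, 5.0]
opening: -0.001
gripper_force: 5.6
t8.45 st x-11.3 y74.1 h11.1 F -2.1 10.5 5.0 yaw err 0.03 tilt [-0.0017  0.0035] open -0.00
t: 9.05
ee_pos: [0.5368, -0.1905, 0.1636]
eef_rot: [0.016, 1.0, -0.004, 0.006]
ft_force: [0.5, -0.2, 0.5]
opening: -0.002
gripper_force: 0.0
t9.05 st x-6.4 y124.8 h157.6 F 0.5 -0.2 0.5 yaw err 0.07 tilt [ 0.0115 -0.0079] open -0.00
```

View pics/crop3.png

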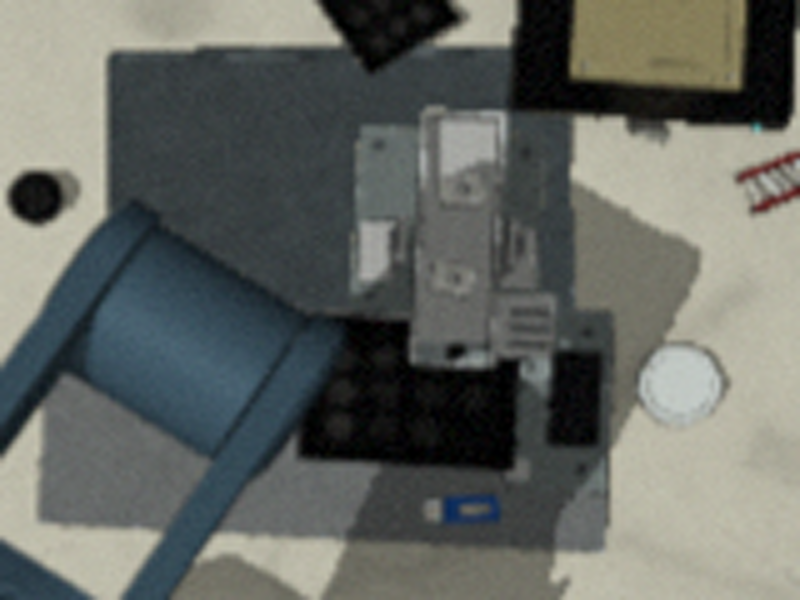

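Tray right lip is at crop (517,465) over the stop and the near edge (300,455)–(515,468) is parallel to the station, so it is home. Next, the gate.

```bash
python3 -m jog '[[255,0,0,-0.02,0,0,0],[255,0,-0.04,0,0,0,0],[255,0,-0.047,0,0,0,0],[255,0,-0.047,0,0,0,0],[255,-0.014,-0.045,0,0,0,0],[255,-0.013,0,0,0,0,0],[255,0,0,0,0,0,0]]' && python3 w.py
```

```text
t: 9.8
ee_pos: [0.5537, -0.369, 0.174]
eef_rot: [0.017, 1.0, 0.001, -0.001]
ft_force: [-0.5, -0.2, -0.8]
opening: -0.002
gripper_force: 0.0
t9.80 st x16.2 y-53.0 h168.0 F -0.5 -0.2 -0.8 yaw err -0.07 tilt [-0.0015  0.0014] open -0.00
```

```bash
python3 -m jog '[[255,-0.005,-0.009,0.02,0,0,0],[255,0,0,0.026,0,0,0],[255,0,0,0,0,0,0]]'
python3 - <<'E'
from h import *
where();grab('scene','scene1.png');grab('wrist','wrist1.png')
f=cv2.imread('pics/scene1.png')[220:330,230:390];w=cv2.imread('pics/wrist1.png')
cv2.imwrite('pics/comb1.png',np.hstack([cv2.resize(f,(435,300),interpolation=cv2.INTER_CUBIC),cv2.resize(w,(360,300))]))
E
```

```text
t: 10.1
ee_pos: [0.5558, -0.3739, 0.1248]
eef_rot: [0.016, 1.0, 0.003, -0.004]
ft_force: [-1.6, 0.6, -0.1]
opening: -0.0
gripper_force: 0.0
t10.10 st x18.5 y-57.9 h118.8 F -1.6 0.5 -0.1 yaw err 0.08 tilt [-0.0071  0.0065] open -0.00
```

View pics/comb1.png

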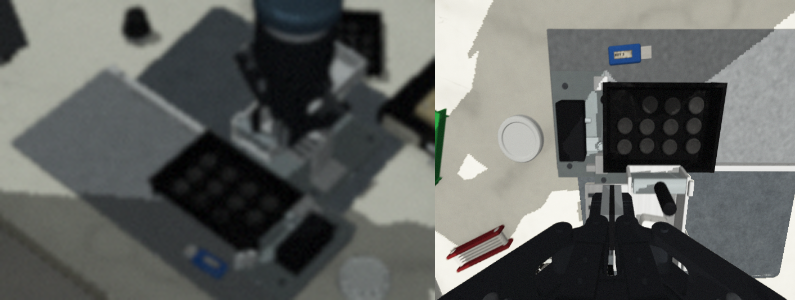

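The wrist view (right half) shows the pin at about (663,198), to the +y side of the fingertips at about (612,195). The tray sits against the stops. Pushing +y now.

```bash
python3 -m jog '[[255,-0.002,0.008,-0.002,0,0,0],[255,0,0.008,0,0,0,0],[255,0,0.007,0,0,0,0],[255,0,0.007,0,0,0,0],[255,0,0.007,0,0,0,0],[255,0,0.007,0,0,0,0],[255,0,0.007,0,0,0,0],[255,0,0.007,0,0,0,0],[255,0,0.006,0,0,0,0],[255,0,0,0,0,0,0]]' && python3 w.py
python3 -m jog '[[255,0,0.004,0,0,0,0],[255,0,0.003,0,0,0,0],[255,0,0,0,0,0,0]]' && python3 w.py
```

```text
t: 11.2
ee_pos: [0.5626, -0.3123, 0.1322]
eef_rot: [0.016, 1.0, 0.0, -0.0]
ft_force: [-0.9, 0.0, -0.2]
opening: 0.0
gripper_force: 0.0
t11.20 st x23.3 y3.9 h126.2 F -0.9 -0.0 -0.2 yaw err 0.08 tilt [-0.0004  0.0006] open 0.00
t: 11.5
ee_pos: [0.5628, -0.3069, 0.1324]
eef_rot: [0.016, 1.0, -0.001, 0.0]
ft_force: [0.3, -2.4, -0.2]
opening: -0.002
gripper_force: 1.3
t11.50 st x23.4 y9.3 h126.4 F 0.4 -2.4 -0.2 yaw err 0.03 tilt [ 0.0001 -0.0012] open -0.00
```

```bash
python3 -m jog '[[255,0,0.003,0,0,0,0],[255,0,0.002,0,0,0,0],[255,0,0,0,0,0,0]]' && python3 w.py
python3 -m jog '[[255,0,0.002,0,0,0,0],[255,0,0.002,0,0,0,0],[255,0,0,0,0,0,0]]' && python3 w.py
```

```text
t: 11.8
ee_pos: [0.5632, -0.305, 0.1329]
eef_rot: [0.016, 1.0, -0.003, 0.001]
ft_force: [0.3, -13.0, -4.4]
opening: 0.001
gripper_force: 6.4
t11.80 st x23.6 y11.2 h126.9 F 0.7 -13.0 -4.4 yaw err -0.02 tilt [ 0.0016 -0.0063] open 0.00
t: 12.1
ee_pos: [0.5634, -0.3036, 0.1333]
eef_rot: [0.017, 1.0, -0.005, 0.001]
ft_force: [0.6, -20.2, -5.7]
opening: 0.002
gripper_force: 10.1
t12.10 st x23.9 y12.7 h127.3 F 1.3 -20.2 -5.7 yaw err -0.06 tilt [ 0.0028 -0.0105] open 0.00
```

```bash
python3 -m jog '[[255,0,-0.015,-0.004,0,0,0],[255,0,-0.03,0,0,0,0],[255,-0.008,-0.035,0,0,0,0],[255,-0.008,0,0,0,0,0],[255,0,0,0,0,0,0],[255,0,0,0,0,0,0]]'
python3 - <<'E'
from h import *
where();grab('top','top3.png');grab('wrist','wrist3.png')
f=cv2.imread('pics/top3.png')[235:305,310:400];w=cv2.imread('pics/wrist3.png')
cv2.imwrite('pics/comb3.png',np.hstack([cv2.resize(f,(385,300),interpolation=cv2.INTER_CUBIC),cv2.resize(w,(400,300))]))
E
```

```text
t: 12.7
ee_pos: [0.5764, -0.3767, 0.1358]
eef_rot: [0.016, 1.0, 0.001, -0.0]
ft_force: [-0.4, 0.3, 0.7]
opening: 0.002
gripper_force: 0.0
t12.70 st x39.2 y-60.0 h129.8 F -0.4 0.2 0.7 yaw err 0.07 tilt [-0.0009  0.0016] open 0.00
```

View pics/comb3.png

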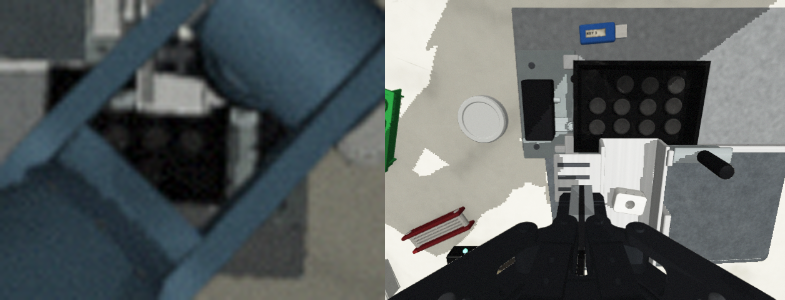

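```bash
python3 -m jog '[[255,0.003,-0.006,0.01,0,0,0],[255,0,0,0.008,0,0,0],[255,0,0,0.006,0,0,0],[255,0,0,0.006,0,0,0],[255,0,0,0,0,0,0]]' && python3 w.py
python3 -m jog '[[255,0,0,0.007,0,0,0],[255,0,0,0.007,0,0,0],[255,0,0,0.007,0,0,0],[255,0,0,0,0,0,0]]' && python3 w.py
```

```text
t: 13.3
ee_pos: [0.5716, -0.3838, 0.1055]
eef_rot: [0.016, 1.0, 0.0, -0.002]
ft_force: [-5.3, 0.2, 5.5]
opening: 0.003
gripper_force: 3.2
t13.30 st x34.7 y-67.2 h99.5 F -5.3 0.0 5.5 yaw err 0.02 tilt [-0.0036  0.001 ] open 0.00
t: 13.7
ee_pos: [0.571, -0.3839, 0.084]
eef_rot: [0.016, 1.0, 0.0, -0.002]
ft_force: [-7.1, -1.8, 4.0]
opening: -0.001
gripper_force: 4.0
t13.70 st x34.0 y-67.4 h78.0 F -7.1 -2.0 4.0 yaw err 0.01 tilt [-0.0046  0.001 ] open -0.00
```

```bash
python3 -m jog '[[255,0,0,0.005,0,0,0],[255,0,0,0.003,0,0,0],[255,0,0,0,0,0,0]]' && python3 w.py
python3 -m jog '[[255,0,0,0.002,0,0,0],[255,0,0,0,0,0,0],[255,0,0,0,0,0,0],[255,0,0,0,0,0,0],[255,0,0,0,0,0,0]]'
python3 - <<'E'
from h import *
where();grab('scene','scene4.png');grab('wrist','wrist4.png')
f=cv2.imread('pics/scene4.png')[220:330,230:390];w=cv2.imread('pics/wrist4.png')
cv2.imwrite('pics/comb4.png',np.hstack([cv2.resize(f,(395,300),interpolation=cv2.INTER_CUBIC),cv2.resize(w,(400,300))]))
E
```

```text
t: 14.0
ee_pos: [0.5715, -0.3842, 0.0812]
eef_rot: [0.016, 1.0, -0.0, -0.002]
ft_force: [-17.4, 7.6, 28.2]
opening: 0.002
gripper_force: 16.4
t14.00 st x34.6 y-67.7 h75.2 F -17.6 7.0 28.2 yaw err 0.05 tilt [-0.004  -0.0001] open 0.00
t: 14.5
ee_pos: [0.5716, -0.3843, 0.0809]
eef_rot: [0.016, 1.0, -0.0, -0.002]
ft_force: [-21.3, 9.5, 36.4]
opening: 0.002
gripper_force: 21.1
t14.50 st x34.7 y-67.7 h74.9 F -21.6 8.8 36.4 yaw err 0.06 tilt [-0.0037 -0.0006] open 0.00
```

View pics/comb4.png

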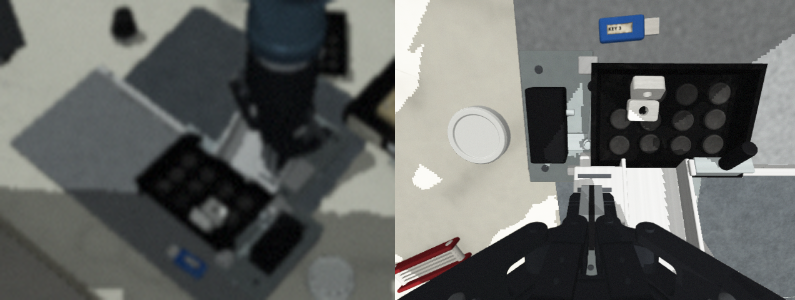

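Both blocks are in the tray, at comb px (648,87) and (643,110). I'll release slowly.

```bash
python3 -m jog '[[255,0,0,-0.006,0,0,0],[255,0,0,-0.006,0,0,0],[255,0,0,-0.006,0,0,0],[255,0,0,-0.006,0,0,0],[255,0,0,-0.006,0,0,0],[255,0,0,-0.006,0,0,0],[255,0,0,-0.01,0,0,0],[255,0,0,-0.02,0,0,0],[255,0,0,-0.025,0,0,0],[255,0,0,-0.02,0,0,0]]' && python3 w.py
python3 -m jog '[[255,0,0.045,0,0,0,0],[255,0,0.045,0,0,0,0],[255,0.013,0.045,0,0,0,0],[255,0,0,0,0,0,0],[255,0,0,0,0,0,0]]'
python3 - <<'E'
from h import *
where();grab('wrist','wrist5.png')
E
```

```text
t: 15.6
ee_pos: [0.5739, -0.3838, 0.1882]
eef_rot: [0.016, 1.0, -0.0, 0.001]
ft_force: [0.4, 0.0, -0.1]
opening: 0.003
gripper_force: 0.0
t15.60 st x37.0 y-67.2 h182.2 F 0.4 0.0 -0.1 yaw err 0.05 tilt [ 0.0012 -0.0007] open 0.00
t: 16.1
ee_pos: [0.5651, -0.2474, 0.1871]
eef_rot: [0.015, 1.0, -0.0, 0.0]
ft_force: [0.3, 0.3, 0.6]
opening: -0.003
gripper_force: 0.0
t16.10 st x23.7 y68.9 h181.1 F 0.3 0.3 0.6 yaw err 0.16 tilt [ 0.0009 -0.0007] open -0.00
```

View pics/wrist5.png

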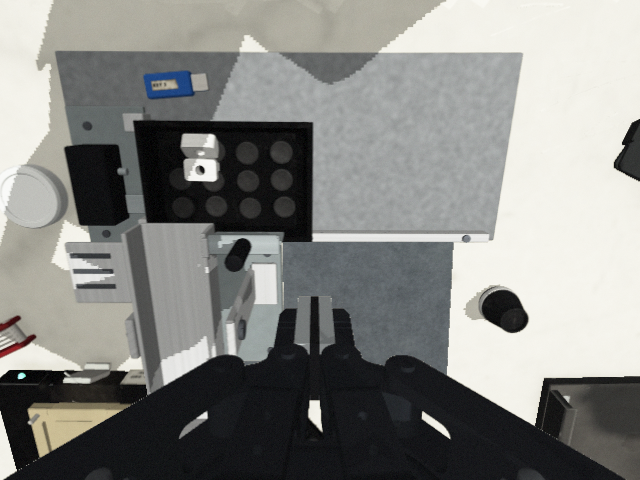

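Trough is level again, the pin at (237,255) is open, and the blocks at (200,145) and (201,170) are in the tray. Now shut the gate from the left side.

```bash
python3 -m jog '[[255,0,0,0.03,0,0,0],[255,0,0,0.026,0,0,0],[255,0,-0.007,0,0,0,0],[255,0,-0.007,0,0,0,0],[255,0,-0.007,0,0,0,0],[255,0,-0.007,0,0,0,0],[255,0,-0.007,0,0,0,0],[255,0,-0.007,0,0,0,0],[255,0,-0.007,0,0,0,0],[255,0,-0.007,0,0,0,0]]' && python3 w.py
python3 -m jog '[[255,0,-0.006,0,0,0,0],[255,0,-0.005,0,0,0,0],[255,0,-0.003,0,0,0,0],[255,0,0,0,0,0,0]]' && python3 w.py
```

```text
t: 17.15
ee_pos: [0.5629, -0.305, 0.1305]
eef_rot: [0.016, 1.0, -0.0, 0.0]
ft_force: [0.5, 1.1, -0.1]
opening: -0.001
gripper_force: 0.3
t17.15 st x23.4 y11.2 h124.5 F 0.5 1.1 -0.1 yaw err 0.03 tilt [ 0.0002 -0.0001] open -0.00
t: 17.55
ee_pos: [0.5624, -0.3184, 0.1302]
eef_rot: [0.016, 1.0, 0.0, -0.0]
ft_force: [-0.1, 1.3, -0.7]
opening: 0.0
gripper_force: 0.4
t17.55 st x23.3 y-2.2 h124.2 F -0.2 1.3 -0.7 yaw err 0.01 tilt [-0.0001  0.0006] open 0.00
```

```bash
python3 -m jog '[[255,0,-0.003,0,0,0,0],[255,0,-0.002,0,0,0,0],[255,0,0,0,0,0,0]]' && python3 w.py
python3 -m jog '[[255,0,-0.002,0,0,0,0],[255,0,-0.002,0,0,0,0],[255,0,0,0,0,0,0]]' && python3 w.py
```

```text
t: 17.85
ee_pos: [0.562, -0.32, 0.1294]
eef_rot: [0.016, 1.0, 0.003, -0.001]
ft_force: [-0.6, 10.1, 3.4]
opening: -0.002
gripper_force: 5.5
t17.85 st x23.0 y-3.7 h123.4 F -0.9 10.1 3.4 yaw err 0.08 tilt [-0.0019  0.0061] open -0.00
t: 18.15
ee_pos: [0.5614, -0.321, 0.1285]
eef_rot: [0.015, 1.0, 0.006, -0.002]
ft_force: [0.0, 19.5, 3.1]
opening: -0.0
gripper_force: 9.4
t18.15 st x22.5 y-4.8 h122.5 F -0.6 19.4 3.1 yaw err 0.12 tilt [-0.004   0.0112] open -0.00
```

Gate is on its stop. Next I back away, rise clear and take a final look.

```bash
python3 -m jog '[[255,0,0.02,0,0,0,0],[255,0,0.04,-0.02,0,0,0],[255,0,0.045,-0.04,0,0,0],[255,0,0.045,-0.04,0,0,0],[255,0,0.045,0,0,0,0],[255,0,0.045,0,0,0,0],[255,0.04,0.045,0,0,0,0],[255,0.04,0.045,0,0,0,0],[255,0,0,0,0,0,0],[255,0,0,0,0,0,0]]'
python3 - <<'E'
from h import *
where();f=grab('top','top6.png');w=cv2.imread('pics/top6.png')[215:305,320:410]
s=grab('scene','scene6.png');v=cv2.imread('pics/scene6.png')[230:340,240:370]
cv2.imwrite('pics/comb6.png',np.hstack([cv2.resize(w,(400,400),interpolation=cv2.INTER_CUBIC),cv2.resize(v,(400,400),interpolation=cv2.INTER_CUBIC)]))
E
```

```text
t: 19.15
ee_pos: [0.5051, -0.0251, 0.2173]
eef_rot: [0.015, 1.0, -0.001, 0.001]
ft_force: [1.1, -0.9, -0.0]
opening: 0.0
gripper_force: 0.0
t19.15 st x-43.5 y289.1 h211.3 F 1.1 -0.9 -0.0 yaw err 0.15 tilt [ 0.0016 -0.0013] open 0.00
```

View pics/comb6.png

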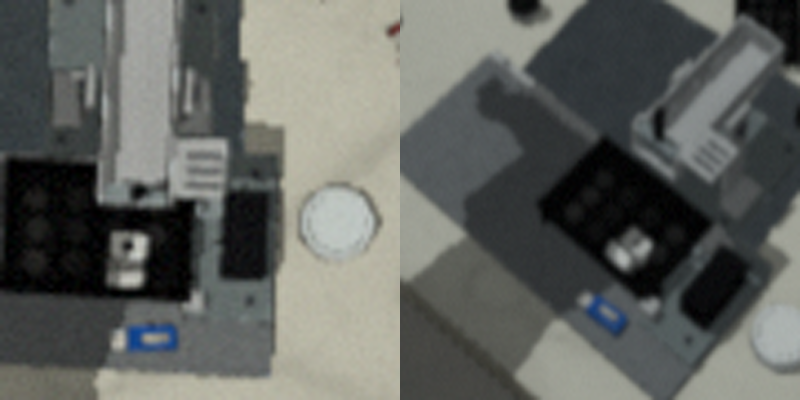

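The tray's right lip (px 363) has not moved, the pin is back at its shut position (351,258), the trough is level, both blocks are in the tray, and the dongle and puck are in place. Handing in.

```bash
python3 -c "
from bench import workorder;print(workorder.close_job())"
```

```text
the job is handed in; nothing more can be done
None
```

I handed the job in at about 19 s of the 66 s allowed. In the last pictures the tray is home against the stops with both blocks in it, the trough is level, the gate is shut, and the dongle and puck look unmoved. The hand-in returned no verdict, and I judged the switch from the tray's position, not from a lever reading.

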